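# Line up the kitchen tins by height

## Robot

A 7-joint arm with a two-finger parallel gripper is mounted at the origin on the work surface. World frame = base frame: x ahead of the robot, y to its left, z up, the work surface at z = 0. Lengths are in m, angles in rad, forces in N, time in s.
With the tool pointing down it reaches from about 0.4 to 0.925 m from the base axis. Payload 4.1 kg.
Tool frame: the origin (TCP) lies on the centre line of the jaws, within the pads' length; the fingertips stand 22 mm ahead of it and the grasp point (between the pads) lies 3 mm ahead of it (tip_extent is the distance from the TCP to the fingertips, in m); z points along the fingers, y is the direction in which the jaws open and shut (so a half turn about z gives the same grasp; the last joint's range is limited). The gripper opens to 85 mm and grips with 20 to 120 N. Pads are 22 mm wide; open, the fingers measure 114 mm over their backs; the gripper's body (76 mm by 85 mm) begins 54 mm behind the grasp point. The pads swing forward as they close: fully open they stand 13 mm farther back than shut.
Start: joints at [-1.24, 0.398, 0.045, 1.537, -0.019, 1.207, -0.051], TCP at [0.271, 0.591, 0.253] pointing down, gripper open.
Joint ranges: [-2.82, 2.82], [-0.49, 2.23], [-1.37, 1.46], [0, 2.46], [-1.36, 4.5], [0.23, 2], [-2.94, 2.94]. Speed limits (rad/s): [2.57, 2.57, 3.14, 3.14, 3.14, 3.14, 3.14].

## Interface

Orientations are given as a 3x3 rotation matrix whose columns are the frame's x, y, z axes.
In Python, from rig import state, get_image, get_calibration, close_job, find_in, tip_of, tip_extent gives the robot as it stands. The module is installed in compiled form; this text tells all that it offers.
- The arm moves only by the shell command python3 -m creep 'ROWS' [OPENING] [FORCE]. ROWS is JSON, a list that holds one entry, the list of rows, each a list of 6 numbers: the shift along the tool's x, y, z in mm, then the turn, a rotation vector about the tool's x, y, z in degrees. In form: [[[tx, ty, tz, rx, ry, rz], ...]]. A call has 1 to 8 rows; each row is the pose to reach, as a shift and turn from the pose commanded when the call began, along the tool's axes at that moment; what a row does not reach only later rows make up. A row lasts 1/12 s, in which the tool goes at most 41.7 mm and 7.16 degrees, less where a joint would pass 70% of its speed; a pose out of reach is approached as far as the arm can. A call with a gripper value outside its range is refused whole. OPENING is the closure, from 0 (fully open) to 1 (shut), set as the call begins (- or left out, the last holds). The fingers move at their own pace and stop on an object; FORCE is the grip in N (left out, the last holds). Time passes only in rows, so rows that repeat a pose let the fingers close. It gives the time, the measured TCP pose, the force and the opening at its end, in the units of the state.
- state(): the state, without advancing time (a new reading comes with each control period).
- get_image(name): name is "scene" or "top"; returns the picture (384x512x3 uint8, blue, green, red); there is no depth.
- get_calibration(name): a dict with "intrinsics" (3x3 intrinsics, pixels), "cam_to_world" (4x4, takes a point from camera to world coordinates). Camera axes: x right, y down, z forward; pixel columns grow to the right and rows downward; lengths in m; the calibration is good to about 2 mm. A picture is of the moment at which its call begins. get_calibration takes no time and is no camera call.
- close_job(): hands the job in, once; it reports no verdict.
Trained networks look in the newest picture that a camera, given by its name, has taken for a name from the list of things; names that differ only in an ending like _2 or _b are one class to them, and where a whole thing is asked for, a point or a joint stands for the part that bears it (a point fixed in the world has none). Each returns a list of dicts, best first, with "confidence" (0 to 1); they miss things now and then, are a little off and sometimes report something else, mostly with a low value. They report only what shows in the picture. A call takes as long as a camera call. They do not tell look-alikes from the thing itself.
- find_in(camera, label): "at" ([column, row] as shares, 0 to 1, of the picture: columns of its width, rows of its height, amid what is visible of it).
- tip_of(camera, label): "at" ([column, row] as shares, 0 to 1, of the picture: columns of its width, rows of its height: a listed point, or the origin of a listed thing).
The state is a dict: "t": time; "joints": joint angles; "qd": joint speeds; "joint_torque": joint torques, N m; "position": TCP position; "orientation": TCP orientation; "contact_force": force on the tool from outside, world axes, zero at the start; "wrist_torque": the same for the moment, N m; "finger_gap": finger opening in m.
Only numpy, scipy, OpenCV 4.12 (cv2) and the standard library are available. Lean on these libraries where they do the work, as an engineer would, in place of code of your own. Each camera call takes 0.05 s, during which the arm holds its last target.

## Task

Line up the four steel tins in order of height on the slate coasters of the low pine shelf, one upright in the middle of each coaster: the tallest at the end by the steel idli stand, stepping down to the shortest at the end by the pink measuring cup. Do not tip a tin over, and leave the idli stand and the measuring cup where they are.

Things in the scene. Friction and masses are not known exactly. Their poses are not given: they have to be found in the camera images.
- tin_red: loose upright round steel tin with a flat red lid (14 mm deep, as wide as the tin), 50 mm tall in all, 50 mm in diameter, 0.1 to 0.35 kg; origin at the centre of its underside, z up along its axis. It starts standing on the table between the robot and the pine shelf, among the other tins, a glass jar with a black lid and a white teacup
- tin_yellow: loose upright round steel tin with a flat yellow lid (14 mm deep, as wide as the tin), 68 mm tall in all, 46 mm in diameter, 0.1 to 0.35 kg; origin at the centre of its underside, z up along its axis. It starts standing on the table between the robot and the pine shelf, among the other tins, a glass jar with a black lid and a white teacup
- tin_green: loose upright round steel tin with a flat green lid (14 mm deep, as wide as the tin), 86 mm tall in all, 52 mm in diameter, 0.1 to 0.35 kg; origin at the centre of its underside, z up along its axis. It starts standing on the table between the robot and the pine shelf, among the other tins, a glass jar with a black lid and a white teacup
- tin_blue: loose upright round steel tin with a flat blue lid (14 mm deep, as wide as the tin), 104 mm tall in all, 48 mm in diameter, 0.1 to 0.35 kg; origin at the centre of its underside, z up along its axis. It starts standing on the table between the robot and the pine shelf, among the other tins, a glass jar with a black lid and a white teacup
- coaster_a: one of four identical fixed round dark slate coasters, 80 mm wide, 4 mm thick, in a straight row 100 mm apart on a low pine shelf (440 x 120 mm, top 40 mm above the table) that stands across the table; origin at the centre of its underside (its top is 4 mm higher); x axis away from the robot, square to the row, y along the row. Which letter lies where in the row changes
- coaster_b: one of four identical fixed round dark slate coasters, 80 mm wide, 4 mm thick, in a straight row 100 mm apart on a low pine shelf (440 x 120 mm, top 40 mm above the table) that stands across the table; origin at the centre of its underside (its top is 4 mm higher); x axis away from the robot, square to the row, y along the row. Which letter lies where in the row changes
- coaster_c: one of four identical fixed round dark slate coasters, 80 mm wide, 4 mm thick, in a straight row 100 mm apart on a low pine shelf (440 x 120 mm, top 40 mm above the table) that stands across the table; origin at the centre of its underside (its top is 4 mm higher); x axis away from the robot, square to the row, y along the row. Which letter lies where in the row changes
- coaster_d: one of four identical fixed round dark slate coasters, 80 mm wide, 4 mm thick, in a straight row 100 mm apart on a low pine shelf (440 x 120 mm, top 40 mm above the table) that stands across the table; origin at the centre of its underside (its top is 4 mm higher); x axis away from the robot, square to the row, y along the row. Which letter lies where in the row changes
- idli_stand: steel idli stand with three round tiers and a black knob on top, 124 mm in diameter, 171 mm tall, loose, 0.6 kg, standing on the table just off one end of the row (left or right, it changes), 140 mm from the centre of the nearest coaster; origin at the centre of its underside
- pink_cup: pink plastic measuring cup, 68 mm across, 60 mm tall, with a flat handle at its rim reaching 108 mm out along its +y axis, which points roughly away from the robot; loose, light, standing on the table just off the other end of the row; origin at the centre of its underside
Mind the look-alikes: they are no part of the job. What is shaped like the tin_green but purple is not meant. Leave any orange look-alike of the tin_blue alone.

How it is judged:
At the end, for the whole second after the job is handed in: Counting from the idli stand: blue (104 mm), green (86 mm), yellow (68 mm) and red (50 mm) tin, each standing upright (within 0.1 rad) on its own coaster, its centre within 14 mm of the coaster's, released and at rest ((horizontal distance between tin_blue and coaster_a below 0.014 m or horizontal distance between tin_blue and coaster_b below 0.014 m or horizontal distance between tin_blue and coaster_c below 0.014 m or horizontal distance between tin_blue and coaster_d below 0.014 m) and horizontal distance between tin_blue and idli_stand between 0.105 and 0.175 m and z of tin_blue in the frame of coaster_a between 0 and 0.01 m and angle between each of tin_blue, tin_green, tin_yellow, tin_red's own z axis and vertical below 0.1 rad and linear speed of each of tin_blue, tin_green, tin_yellow, tin_red below 0.02 m/s and angular speed of each of tin_blue, tin_green, tin_yellow, tin_red below 0.2 rad/s and (horizontal distance between tin_green and coaster_a below 0.014 m or horizontal distance between tin_green and coaster_b below 0.014 m or horizontal distance between tin_green and coaster_c below 0.014 m or horizontal distance between tin_green and coaster_d below 0.014 m) and horizontal distance between tin_green and idli_stand between 0.205 and 0.275 m and z of tin_green in the frame of coaster_a between 0 and 0.01 m and (horizontal distance between tin_yellow and coaster_a below 0.014 m or horizontal distance between tin_yellow and coaster_b below 0.014 m or horizontal distance between tin_yellow and coaster_c below 0.014 m or horizontal distance between tin_yellow and coaster_d below 0.014 m) and horizontal distance between tin_yellow and idli_stand between 0.305 and 0.375 m and z of tin_yellow in the frame of coaster_a between 0 and 0.01 m and (horizontal distance between tin_red and coaster_a below 0.014 m or horizontal distance between tin_red and coaster_b below 0.014 m or horizontal distance between tin_red and coaster_c below 0.014 m or horizontal distance between tin_red and coaster_d below 0.014 m) and horizontal distance between tin_red and idli_stand between 0.405 and 0.475 m and z of tin_red in the frame of coaster_a between 0 and 0.01 m); the robot touches nothing.
It fails at once if the idli stand is shifted by more than 20 mm (distance of idli_stand from where it was at the start of the episode above 0.02 m).
It fails at once if the pink measuring cup is shifted by more than 20 mm (distance of pink_cup from where it was at the start of the episode above 0.02 m).
It fails at once if a tin is tipped over (leans more than 45 degrees) (angle between any of tin_red, tin_yellow, tin_green, tin_blue's own z axis and vertical above 0.8 rad).
It also fails if it takes over 106 s, if anything falls off the work surface, if the arm or the gripper's body presses on something with over 40 N, if the wrist force passes 120 N, or if a joint passes its speed limit or range.

## Working session

There is one attempt and no reset: what is moved stays moved. The work goes in short steps, Python scripts to look and compute and a shell command to move; the robot and the scene stay as the last step left them, time stands still between calls to the robot, and variables do not carry over. Pictures are saved under pics/ and viewed, and the job is handed in when it is done.

```bash
mkdir -p pics; ls
python3 - <<'E'
from rig import *
import cv2
s=state();print({k:(s[k]) for k in s})
for c in("scene","top"):
    cv2.imwrite(f"pics/{c}0.png",get_image(c));print(c,get_calibration(c))
E
```

```text
pics
{'t': 0.0, 'joints': array([-1.24000466,  0.39919772,  0.04502394,  1.53789252, -0.01869099,
        1.20689302, -0.05072639]), 'qd': array([-1.63622251e-03,  1.02928845e-03, -7.99663445e-05, -2.75427463e-04,
        7.41782216e-04,  5.01368286e-05,  1.26148351e-04]), 'joint_torque': array([-1.65779952e-04, -4.75124896e+01,  1.36442542e+00, -2.54228175e+01,
        1.15220278e-02,  9.55839234e-03, -8.56368672e-06]), 'position': array([0.27056965, 0.59035377, 0.25225396]), 'orientation': array([[-9.09093392e-01,  4.16591801e-01, -6.90250104e-04],
       [ 4.16592349e-01,  9.09091531e-01, -1.84449133e-03],
       [-1.40899439e-04, -1.96436779e-03, -9.99998061e-01]]), 'contact_force': array([-0.52904971, -0.25360632, -0.43358293]), 'wrist_torque': array([0.01740845, 0.01087595, 0.01528947]), 'finger_gap': 0.08552898000089883}
scene {'intrinsics': array([[401.16583452,   0.        , 257.58778444],
       [  0.        , 401.16583452, 188.35691581],
       [  0.        ,   0.        ,   1.        ]]), 'cam_to_world': array([[ 0.18823161,  0.83142895, -0.52277601,  1.10205187],
       [ 0.98199355, -0.16802587,  0.08634799, -0.0896806 ],
       [-0.01604768, -0.52961609, -0.84808565,  1.00662679],
       [ 0.        ,  0.        ,  0.        ,  1.        ]])}
top {'intrinsics': array([[411.69385588,   0.        , 256.93700658],
       [  0.        , 411.69385588, 191.09831001],
       [  0.        ,   0.        ,   1.        ]]), 'cam_to_world': array([[ 0.0070116 , -0.98211609,  0.18814573,  0.30332718],
       [-0.99996339, -0.007809  , -0.0034973 ,  0.00311974],
       [ 0.00490399, -0.18811432, -0.9821349 ,  1.10995158],
       [ 0.        ,  0.        ,  0.        ,  1.        ]])}
```

View pics/scene0.png

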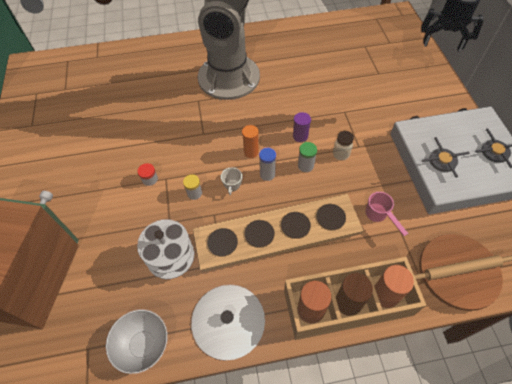

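View pics/top0.png

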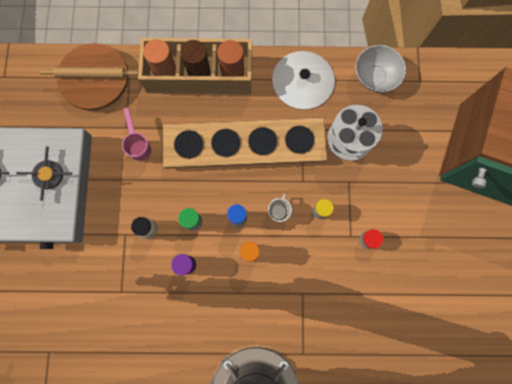

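```bash
cat > h.py <<'E'
from rig import *
import cv2, numpy as np
from scipy.optimize import least_squares
T={'red':(.05,.050),'yellow':(.068,.046),'green':(.086,.052),'blue':(.104,.048)}
def proj(cal,P):
    M=np.linalg.inv(cal['cam_to_world']);c=P@M[:3,:3].T+M[:3,3];u=c@cal['intrinsics'].T
    return u[:,:2]/u[:,2:]
A=np.linspace(0,2*np.pi,60)
def hullc(cal,x,y,z0,z1,r):
    P=np.concatenate([np.c_[x+r*np.cos(A),y+r*np.sin(A),0*A+z] for z in(z0,z1)])
    q=cv2.convexHull(proj(cal,P).astype(np.float32));m=cv2.moments(q)
    return np.array([m['m10']/m['m00'],m['m01']/m['m00']]),m['m00']
def solve(cal,pix,z0,z1,r,g=(.5,0)):
    s=least_squares(lambda v:hullc(cal,v[0],v[1],z0,z1,r)[0]-pix,g,diff_step=1e-3)
    return s.x,hullc(cal,*s.x,z0,z1,r)[1]
def blobs(img,name,amin=25):
    hsv=cv2.cvtColor(img,cv2.COLOR_BGR2HSV).astype(int);H,S,V=hsv[...,0],hsv[...,1],hsv[...,2]
    m={'red':((H<4)|(H>174))&(S>190)&(V>90),'yellow':(H>23)&(H<33)&(S>150)&(V>110),
       'green':(H>55)&(H<80)&(S>140)&(V>50),'blue':(H>105)&(H<122)&(S>150)&(V>60),'dark':(V<50)}[name]
    n,l,st,c=cv2.connectedComponentsWithStats(m.astype(np.uint8),connectivity=4)
    return sorted([(int(st[i,4]),c[i]) for i in range(1,n) if st[i,4]>=amin],key=lambda a:-a[0])
def look(tag,names=T,cams=('scene','top'),lift={}):
    for c in cams:
        im=get_image(c);cv2.imwrite(f'pics/{c}{tag}.png',im);cal=get_calibration(c)
        for n in names:
            h,d=T[n];z=lift.get(n,0)
            for a,p in blobs(im,n)[:2]:
                x,ar=solve(cal,p,z+h-.014,z+h,d/2)
                print(c,n,a,round(ar),p.round(1),x.round(4))
def where(cams=('scene','top')):
    pass
E
python3 - <<'E'
from h import *
look(1)
for c in('scene','top'):
    im=cv2.imread(f'pics/{c}0.png');cal=get_calibration(c)
    for a,p in blobs(im,'dark',300):
        if 100<p[1]<270:
            x,ar=solve(cal,p,.044,.044,.04);print(c,a,round(ar),p.round(1),x.round(4))
E
```

```text
scene blue 36 231 [267.8 151.7] [0.4267 0.0545]
top red 267 325 [372.9 238.5] [ 0.3855 -0.3012]
top yellow 226 269 [323.9 207.6] [ 0.4622 -0.1733]
top green 287 357 [188.5 218. ] [0.4305 0.171 ]
top blue 258 308 [236.5 213.8] [0.4395 0.0497]
top 480 665 [188.2 143.8] [0.6359 0.1854]
top 454 662 [225.4 142.1] [0.6417 0.0852]
top 440 660 [262.3 140.5] [ 0.6469 -0.0143]
top 428 657 [299.4 138.9] [ 0.6524 -0.1144]
```

Run:
```python
import cv2,numpy as np
im=cv2.imread('pics/scene1.png')
a=cv2.resize(im[110:280,120:420],None,fx=2.6,fy=2.6,interpolation=cv2.INTER_NEAREST)
t=cv2.imread('pics/top1.png')
b=cv2.resize(t[180:290,120:400],None,fx=2.8,fy=2.8,interpolation=cv2.INTER_NEAREST)
cv2.imwrite('pics/ca.png',a);cv2.imwrite('pics/cb.png',b)
for I,ps in((im,[(147,170),(147,178),(191,182),(191,189),(307,149),(307,156),(267,154),(267,162),(220,241),(330,216)]),(t,[(373,236),(373,246),(324,206),(324,214),(188,216),(188,226),(236,212),(236,222)])):
    h=cv2.cvtColor(I,cv2.COLOR_BGR2HSV)
    print([(p,h[p[1],p[0]].tolist()) for p in ps])
```

```text
[((147, 170), [2, 184, 217]), ((147, 178), [5, 143, 116]), ((191, 182), [23, 163, 219]), ((191, 189), [20, 144, 115]), ((307, 149), [61, 117, 150]), ((307, 156), [49, 98, 96]), ((267, 154), [113, 148, 179]), ((267, 162), [125, 67, 88]), ((220, 241), [15, 69, 74]), ((330, 216), [16, 73, 73])]
[((373, 236), [1, 217, 212]), ((373, 246), [1, 212, 217]), ((324, 206), [25, 216, 215]), ((324, 214), [25, 206, 214]), ((188, 216), [68, 169, 155]), ((188, 226), [68, 174, 154]), ((236, 212), [109, 200, 190]), ((236, 222), [109, 199, 169])]
```

View pics/ca.png

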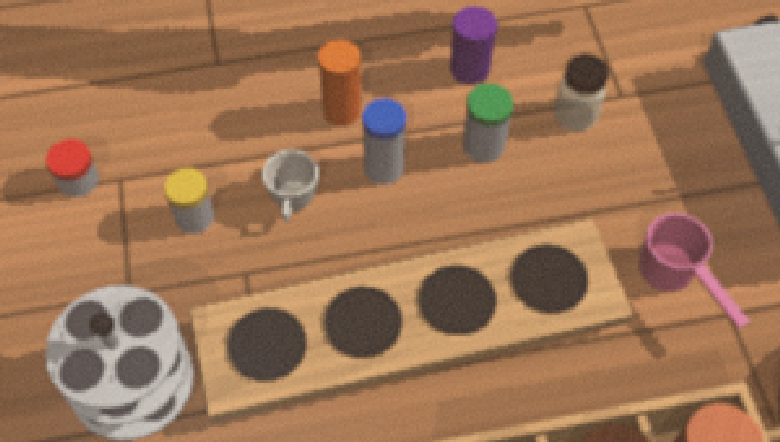

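View pics/cb.png

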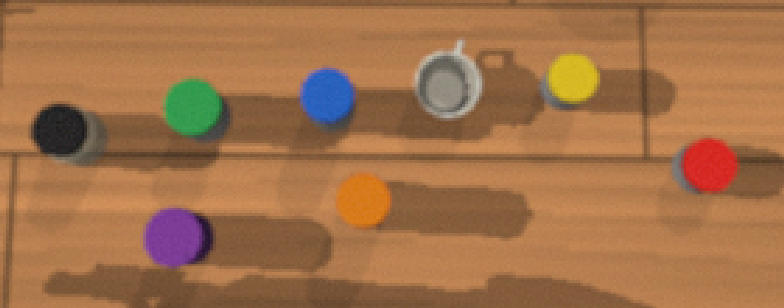

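```bash
python3 - <<'E'
s=open('h.py').read()
a=s.index("    m={'red'");b=s.index("    n,l,st")
s=s[:a]+"""    m={'red':((H<5)|(H>172))&(S>150)&(V>75),'yellow':(H>20)&(H<33)&(S>140)&(V>90)&(V<=255),
       'green':(H>45)&(H<85)&(S>75)&(V>50),'blue':(H>100)&(H<128)&(S>75)&(V>50),'dark':(V<60),'slate':(V<95)&(S<110)}[name]
"""+s[b:]
open('h.py','w').write(s)
E
python3 - <<'E'
from h import *
look(2)
for c in('scene','top'):
    im=cv2.imread(f'pics/{c}2.png');cal=get_calibration(c)
    for a,p in blobs(im,'slate',300):
        if 100<p[1]<270:
            x,ar=solve(cal,p,.044,.044,.04);print(c,a,round(ar),p.round(1),x.round(4))
    for o in('tin_red','tin_yellow','tin_green','tin_blue','coaster_a','idli_stand','pink_cup'):
        print(c,o,[((np.array(d['at'])*[512,384]).round(1).tolist(),round(d['confidence'],2)) for d in tip_of(c,o)][:5])
E
```

```text
scene red 190 239 [145.9 170.4] [ 0.3824 -0.3005]
scene yellow 179 221 [190.9 181.5] [ 0.4593 -0.1732]
scene green 1069 163 [ 9.4 38.5] [-0.2742 -0.7538]
scene green 206 256 [307.9 149.2] [0.4277 0.1728]
scene blue 187 233 [267.4 154.7] [0.4368 0.0513]
top red 284 325 [372.7 238.5] [ 0.3855 -0.3007]
top yellow 256 269 [324.1 207.5] [ 0.4626 -0.1739]
top green 1430 377 [482.1 177.3] [ 0.5415 -0.5795]
top green 330 357 [188.3 217.9] [0.4308 0.1714]
top blue 297 308 [236.3 213.8] [0.4395 0.0502]
scene 793 500 [412.4 170.7] [0.5374 0.4581]
scene 617 672 [222.  241.9] [ 0.6515 -0.114 ]
scene 602 651 [258.9 233.3] [ 0.6461 -0.0146]
scene 580 630 [295.1 224.8] [0.6407 0.0852]
scene 565 610 [330.5 216.6] [0.6353 0.1846]
scene 424 460 [494.5 151.1] [0.5193 0.7225]
scene 420 477 [442.5 160.2] [0.52   0.5584]
scene tin_red [([150.3, 176.6], 0.68)]
scene tin_yellow [([194.9, 195.5], 0.87)]
scene tin_green [([298.9, 132.9], 0.91), ([304.3, 166.6], 0.86)]
scene tin_blue [([248.4, 152.8], 0.69), ([265.9, 172.2], 0.65)]
scene coaster_a [([222.1, 240.2], 0.97), ([260.7, 236.8], 0.91), ([333.0, 215.4]
[... 175 characters left out ...]
481.1 179.8] [ 0.543  -0.5961]
top 923 711 [ 82.4 188.7] [0.5107 0.4591]
top 619 665 [188.5 144. ] [0.6356 0.1846]
top 618 663 [225.5 142.4] [0.6408 0.0849]
top 617 660 [262.5 140.8] [ 0.6461 -0.0147]
top 612 658 [299.4 139.2] [ 0.6516 -0.1145]
top 583 698 [ 48.2 174.8] [0.5475 0.5526]
top tin_red [([370.2, 241.6], 0.63)]
top tin_yellow [([318.5, 211.6], 0.6)]
top tin_green [([185.5, 264.0], 0.91), ([194.2, 218.9], 0.65), ([350.8, 142.2], 0.56)]
top tin_blue [([239.3, 220.0], 0.74), ([251.0, 255.0], 0.61)]
top coaster_a [([227.2, 144.6], 0.91), ([262.1, 142.3], 0.76), ([300.5, 142.5], 0.64), ([188.0, 141.4], 0.56)]
top idli_stand [([347.7, 142.8], 0.64)]
top pink_cup [([136.8, 152.1], 0.73)]
```

```bash
cat > go.py <<'E'
import sys,numpy as np
from rig import state
from scipy.spatial.transform import Rotation as Ro
s=state();p=s['position'];R=np.array(s['orientation'])
x,y,z=map(float,sys.argv[1:4]);a=np.radians(float(sys.argv[4]) if len(sys.argv)>4 else 3.1)
Y=np.array([np.cos(a),np.sin(a),0])
Z=np.array([0,0,-1.]);G=np.c_[np.cross(Y,Z),Y,Z]
print('t',round(s['t'],2),'pos',p.round(4),'gap',round(s['finger_gap'],4),'F',s['contact_force'].round(1))
print('shift mm',(R.T@(np.array([x,y,z])-p)*1000).round(1),'turn deg',np.degrees(Ro.from_matrix(R.T@G).as_rotvec()).round(1))
E
python3 - <<'E'
from h import *
im=cv2.imread('pics/top2.png');cal=get_calibration('top')
for p,h,r in(((249,251),.104,.024),((182.5,264),.086,.026),((142,227),.09,.024),((280,210),.06,.03)): print(solve(cal,np.array(p),h-.014,h,r)[0].round(3))
E
python3 go.py 0.438 0.0505 0.25
```

```text
[0.349 0.018]
[0.317 0.181]
[0.407 0.285]
[ 0.456 -0.061]
t 1.0 pos [0.2708 0.5909 0.2534] gap 0.0854 F [ 0.5  0.7 -0.7]
shift mm [-377.1 -421.6    3.3] turn deg [ 0.  -0.  62.3]
```

```bash
python3 -m creep '[[[-377,-421,0,0,0,62.3],[-377,-421,0,0,0,62.3],[-377,-421,0,0,0,62.3],[-377,-421,0,0,0,62.3],[-377,-421,0,0,0,62.3],[-377,-421,0,0,0,62.3],[-377,-421,0,0,0,62.3],[-377,-421,0,0,0,62.3]]]' 0.2 40; python3 go.py 0.438 0.0505 0.25
```

```text
t: 1.67
position: [0.3698, 0.2706, 0.2536]
orientation: [[-0.135, 0.991, 0.0], [0.991, 0.135, 0.001], [0.001, 0.001, -1.0]]
contact_force: [1.1, -0.9, -0.5]
finger_gap: 0.0682
t 1.67 pos [0.3698 0.2706 0.2536] gap 0.0682 F [ 1.1 -0.9 -0.5]
shift mm [-227.2   37.9    3.4] turn deg [ 0.  -0.1  4.6]
```

```bash
python3 -m creep '[[[-220,38,3,0,0,4.6],[-220,38,3,0,0,4.6],[-220,38,3,0,0,4.6],[-220,38,3,0,0,4.6],[-220,38,3,0,0,4.6],[-220,38,3,0,0,4.6],[-220,38,3,0,0,4.6],[-220,38,3,0,0,4.6]]]'; python3 go.py 0.438 0.0505 0.078
```

```text
t: 2.33
position: [0.4382, 0.0596, 0.2505]
orientation: [[-0.058, 0.998, 0.0], [0.998, 0.058, 0.001], [0.001, 0.0, -1.0]]
contact_force: [-0.2, 0.0, -0.9]
finger_gap: 0.0684
t 2.33 pos [0.4382 0.0596 0.2505] gap 0.0684 F [-0.2  0.  -0.9]
shift mm [ -9.3  -0.7 172.5] turn deg [ 0.  -0.1  0.2]
```

```bash
python3 -m creep '[[[-9,-1,30,0,0,0],[-9,-1,60,0,0,0],[-9,-1,90,0,0,0],[-9,-1,120,0,0,0],[-9,-1,145,0,0,0],[-9,-1,165,0,0,0],[-9,-1,172,0,0,0],[-9,-1,172,0,0,0]]]'; python3 go.py 0.438 0.0505 0.078
```

```text
t: 3.0
position: [0.4361, 0.0524, 0.0768]
orientation: [[-0.063, 0.998, -0.004], [0.998, 0.063, -0.001], [-0.001, -0.004, -1.0]]
contact_force: [-1.0, 0.3, 0.7]
finger_gap: 0.0682
t 3.0 pos [0.4361 0.0524 0.0768] gap 0.0682 F [-1.   0.3  0.7]
shift mm [-2.   1.8 -1.2] turn deg [-0.2  0.   0.5]
```

Run:
```python
from h import *
for c in('scene','top'):cv2.imwrite(f'pics/{c}3.png',get_image(c))
a=cv2.imread('pics/scene3.png');b=cv2.imread('pics/top3.png')
cv2.imwrite('pics/c3.png',np.hstack([cv2.resize(a[90:280,150:350],None,fx=1.9,fy=1.9),cv2.resize(b[120:310,150:350],None,fx=1.9,fy=1.9)]))
```

```text
(no output)
```

View pics/c3.png

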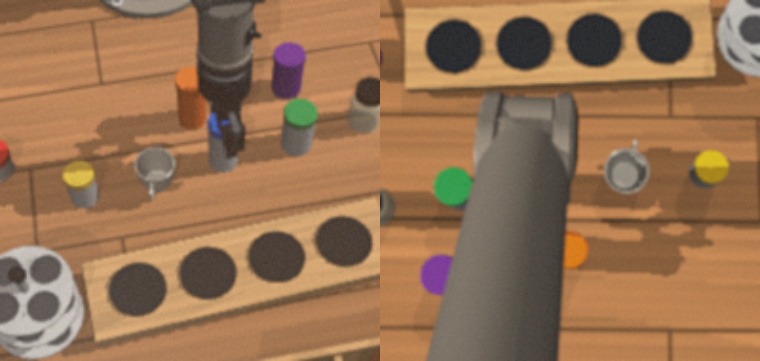

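The gripper straddles the blue tin (scene crop (222,140)); orange and cup are untouched. Now I'll close it.

```bash
python3 -m creep '[[[-2,1,0,0,0,0],[-2,1,0,0,0,0],[-2,1,0,0,0,0],[-2,1,0,0,0,0],[-2,1,0,0,0,0],[-2,1,0,0,0,0],[-2,1,0,0,0,0],[-2,1,0,0,0,0]]]' 1 40; python3 go.py 0.438 0.0505 0.2
```

```text
t: 3.77
position: [0.4402, 0.0494, 0.0798]
orientation: [[-0.061, 0.998, 0.003], [0.998, 0.061, 0.001], [0.001, 0.003, -1.0]]
contact_force: [-0.3, -0.1, 6.4]
finger_gap: 0.0465
t 3.77 pos [0.4402 0.0494 0.0798] gap 0.0465 F [-0.3 -0.1  6.4]
shift mm [   1.4   -1.8 -120.2] turn deg [ 0.2 -0.1  0.4]
```

```bash
python3 -m creep '[[[0,0,-25,0,0,0],[0,0,-60,0,0,0],[0,0,-100,0,0,0],[0,0,-130,0,0,0],[-25,25,-130,0,0,0],[-50,55,-130,0,0,0],[-75,85,-130,0,0,0],[-100,115,-130,0,0,0]]]'; python3 go.py 0.6516 -0.1143 0.19
```

```text
t: 4.43
position: [0.5604, -0.0442, 0.2087]
orientation: [[-0.062, 0.998, 0.001], [0.998, 0.062, 0.001], [0.001, 0.001, -1.0]]
contact_force: [0.3, 1.2, -2.0]
finger_gap: 0.047
t 4.43 pos [ 0.5604 -0.0442  0.2087] gap 0.047 F [ 0.3  1.2 -2. ]
shift mm [-75.7  86.6  18.6] turn deg [ 0.  -0.1  0.5]
```

```bash
python3 -m creep '[[[-25,29,0,0,0,0],[-50,58,5,0,0,0],[-68,77,10,0,0,0],[-73,83,15,0,0,0],[-73,83,19,0,0,0],[-73,83,19,0,0,0],[-73,83,19,0,0,0],[-73,83,19,0,0,0]]]'; python3 go.py 0.6516 -0.1143 0.1255
python3 - <<'E'
from h import *
look(4,['blue'],('scene',),{'blue':.1})
a=cv2.imread('pics/scene4.png');cv2.imwrite('pics/c4.png',cv2.resize(a[100:290,120:360],None,fx=3,fy=3))
E
```

```text
t: 5.1
position: [0.6462, -0.1099, 0.1895]
orientation: [[-0.062, 0.998, -0.0], [0.998, 0.062, 0.002], [0.002, -0.0, -1.0]]
contact_force: [0.0, -0.0, -2.7]
finger_gap: 0.0465
t 5.1 pos [ 0.6462 -0.1099  0.1895] gap 0.0465 F [ 0.  -0.  -2.7]
shift mm [-4.8  5.2 64. ] turn deg [-0.  -0.1  0.5]
scene blue 33 357 [225.3 208.1] [ 0.641  -0.0904]
```

View pics/c4.png

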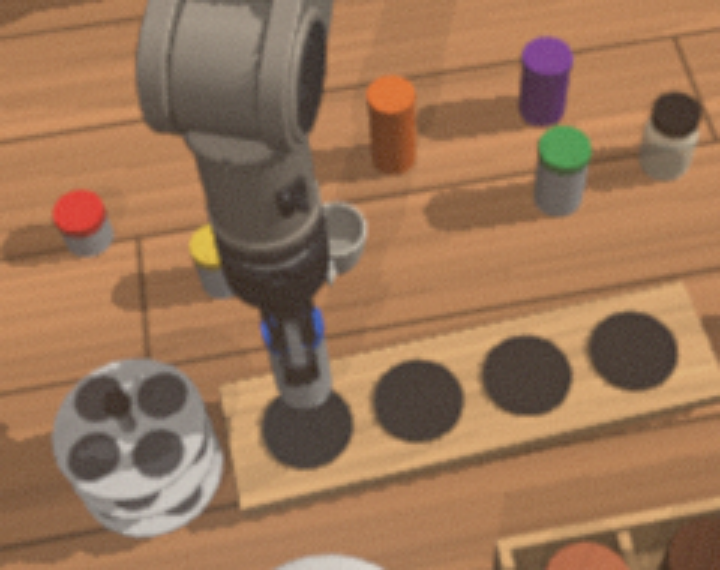

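The blue tin hangs upright over the coaster next to the idli stand (crop (302,365) over (308,427)). I'll lower it now.

```bash
python3 -m creep '[[[-5,5,15,0,0,0],[-5,5,30,0,0,0],[-5,5,42,0,0,0],[-5,5,52,0,0,0],[-5,5,58,0,0,0],[-5,5,60,0,0,0],[-5,5,60,0,0,0],[-5,5,60,0,0,0]]]'; python3 go.py 0.6516 -0.1143 0.124
```

```text
t: 5.82
position: [0.6526, -0.1165, 0.1297]
orientation: [[-0.061, 0.998, 0.001], [0.998, 0.061, -0.0], [-0.0, 0.001, -1.0]]
contact_force: [0.5, -0.2, -2.3]
finger_gap: 0.0464
t 5.82 pos [ 0.6526 -0.1165  0.1297] gap 0.0464 F [ 0.5 -0.2 -2.3]
shift mm [ 2.2 -0.9  5.7] turn deg [0.1 0.  0.4]
```

```bash
python3 -m creep '[[[1,0,2,0,0,0],[1,0,3,0,0,0],[1,0,4,0,0,0],[1,0,4,0,0,0],[1,0,4,0,0,0]]]'; python3 go.py 0.6516 -0.1143 0.124
```

```text
t: 6.23
position: [0.6521, -0.1152, 0.1254]
orientation: [[-0.061, 0.998, 0.0], [0.998, 0.061, 0.0], [0.0, 0.0, -1.0]]
contact_force: [0.4, 0.7, -2.4]
finger_gap: 0.0466
t 6.23 pos [ 0.6521 -0.1152  0.1254] gap 0.0466 F [ 0.4  0.7 -2.4]
shift mm [ 0.9 -0.5  1.4] turn deg [ 0.  -0.   0.4]
```

```bash
python3 -m creep '[[[0,0,1,0,0,0],[0,0,2,0,0,0],[0,0,2,0,0,0],[0,0,2,0,0,0]]]'; python3 go.py 0.6516 -0.1143 0.124
```

```text
t: 6.57
position: [0.6524, -0.1154, 0.1239]
orientation: [[-0.061, 0.998, 0.001], [0.998, 0.061, 0.0], [0.0, 0.001, -1.0]]
contact_force: [-1.5, 0.0, 2.5]
finger_gap: 0.0464
t 6.57 pos [ 0.6524 -0.1154  0.1239] gap 0.0464 F [-1.5  0.   2.5]
shift mm [ 1.2 -0.7 -0.1] turn deg [ 0.  -0.   0.4]
```

```bash
python3 -m creep '[[[0,0,0,0,0,0],[0,0,0,0,0,0],[0,0,0,0,0,0],[0,0,0,0,0,0],[0,0,0,0,0,0],[0,0,-20,0,0,0],[0,0,-50,0,0,0],[0,0,-90,0,0,0]]]' 0.1; python3 go.py 0.4293 0.172 0.21
```

```text
t: 7.23
position: [0.6502, -0.1145, 0.2113]
orientation: [[-0.061, 0.998, -0.006], [0.998, 0.061, 0.001], [0.001, -0.006, -1.0]]
contact_force: [0.6, 0.5, 0.5]
finger_gap: 0.0768
t 7.23 pos [ 0.6502 -0.1145  0.2113] gap 0.0768 F [0.6 0.5 0.5]
shift mm [ 299.4 -203.1    2.9] turn deg [-0.4 -0.1  0.4]
```

```bash
python3 -m creep '[[[34,-23,0,0,0,0.4],[68,-46,0,0,0,0.4],[102,-69,0,0,0,0.4],[136,-92,0,0,0,0.4],[170,-115,0,0,0,0.4],[204,-138,0,0,0,0.4],[238,-161,0,0,0,0.4],[270,-183,0,0,0,0.4]]]'; python3 go.py 0.4293 0.172 0.21
```

```text
t: 7.9
position: [0.4515, 0.1447, 0.2134]
orientation: [[-0.054, 0.999, 0.0], [0.999, 0.054, 0.001], [0.001, 0.0, -1.0]]
contact_force: [0.7, 0.9, 0.5]
finger_gap: 0.0766
t 7.9 pos [0.4515 0.1447 0.2134] gap 0.0766 F [0.7 0.9 0.5]
shift mm [ 28.5 -20.6   3.5] turn deg [ 0.  -0.1 -0. ]
```

```bash
python3 -m creep '[[[26,-18,3,0,0,0],[26,-18,3,0,0,0],[26,-18,3,0,0,0],[26,-18,3,0,0,0]]]'; python3 go.py 0.4293 0.172 0.065
python3 - <<'E'
from h import *
look(5,['green','blue'],lift={'blue':.044})
E
```

```text
t: 8.23
position: [0.4343, 0.1675, 0.2106]
orientation: [[-0.053, 0.999, 0.001], [0.999, 0.053, -0.0], [-0.0, 0.001, -1.0]]
contact_force: [-0.1, -0.2, -0.3]
finger_gap: 0.077
t 8.23 pos [0.4343 0.1675 0.2106] gap 0.077 F [-0.1 -0.2 -0.3]
shift mm [  4.8  -4.8 145.6] turn deg [ 0.1  0.  -0. ]
scene green 1061 163 [ 9.4 38.2] [-0.276  -0.7538]
scene green 207 256 [307.9 149.3] [0.4278 0.1728]
scene blue 281 331 [218.  224.3] [ 0.6499 -0.1144]
top green 1447 377 [482.2 177.3] [ 0.5417 -0.5796]
top green 239 356 [190.7 218.1] [0.4304 0.1655]
top blue 296 321 [303.8 126.7] [ 0.6519 -0.115 ]
```

```bash
python3 -m creep '[[[5,-4,30,0,0,0],[5,-4,60,0,0,0],[5,-4,90,0,0,0],[5,-4,115,0,0,0],[5,-4,135,0,0,0],[5,-4,145,0,0,0],[5,-4,145,0,0,0],[5,-4,145,0,0,0]]]'; python3 go.py 0.4293 0.172 0.065
```

```text
t: 9.0
position: [0.4303, 0.1721, 0.0655]
orientation: [[-0.052, 0.999, 0.0], [0.999, 0.052, -0.001], [-0.001, 0.0, -1.0]]
contact_force: [-0.4, 0.0, -1.5]
finger_gap: 0.0768
t 9.0 pos [0.4303 0.1721 0.0655] gap 0.0768 F [-0.4  0.  -1.5]
shift mm [-0.1 -1.   0.5] turn deg [ 0.   0.  -0.1]
```

```bash
python3 -m creep '[[[0,-1,0,0,0,0],[0,-1,0,0,0,0],[0,-1,0,0,0,0],[0,-1,0,0,0,0],[0,-1,0,0,0,0],[0,-1,0,0,0,0],[0,-1,0,0,0,0],[0,-1,0,0,0,0]]]' 1 40; python3 go.py 0.6461 -0.0147 0.19
```

```text
t: 9.67
position: [0.4296, 0.1734, 0.0667]
orientation: [[-0.054, 0.999, 0.002], [0.999, 0.054, 0.002], [0.002, 0.002, -1.0]]
contact_force: [-0.0, 0.0, 7.2]
finger_gap: 0.0511
t 9.67 pos [0.4296 0.1734 0.0667] gap 0.0511 F [-0.   0.   7.2]
shift mm [-199.3  206.3 -123.1] turn deg [ 0.1 -0.1 -0. ]
```

```bash
python3 -m creep '[[[0,0,-25,0,0,0],[0,0,-60,0,0,0],[-15,15,-95,0,0,0],[-40,41,-115,0,0,0],[-68,70,-120,0,0,0],[-96,99,-120,0,0,0],[-124,128,-120,0,0,0],[-150,155,-120,0,0,0]]]';python3 go.py 0.6461 -0.0147 0.15
```

```text
t: 10.33
position: [0.5924, 0.0301, 0.1856]
orientation: [[-0.054, 0.999, 0.001], [0.999, 0.054, 0.0], [0.0, 0.001, -1.0]]
contact_force: [0.9, 0.7, -2.2]
finger_gap: 0.0513
t 10.33 pos [0.5924 0.0301 0.1856] gap 0.0513 F [ 0.9  0.7 -2.2]
shift mm [-47.7  51.2  35.6] turn deg [ 0. -0.  0.]
```

```bash
python3 -m creep '[[[-22,24,0,0,0,0],[-40,43,0,0,0,0],[-47,51,5,0,0,0],[-47,51,15,0,0,0],[-47,51,25,0,0,0],[-47,51,33,0,0,0],[-47,51,35,0,0,0],[-47,51,35,0,0,0]]]';python3 go.py 0.6461 -0.0147 0.1105
```

```text
t: 11.0
position: [0.6431, -0.0109, 0.1489]
orientation: [[-0.056, 0.998, -0.003], [0.998, 0.056, 0.001], [0.001, -0.003, -1.0]]
contact_force: [0.1, 0.8, -1.7]
finger_gap: 0.0511
t 11.0 pos [ 0.6431 -0.0109  0.1489] gap 0.0511 F [ 0.1  0.8 -1.7]
shift mm [-4.   2.9 38.3] turn deg [-0.2 -0.1  0.1]
```

```bash
python3 -m creep '[[[-3,3,10,0,0,0],[-3,3,20,0,0,0],[-3,3,28,0,0,0],[-3,3,33,0,0,0],[-3,3,36,0,0,0],[-3,3,38,0,0,0],[-3,3,38,0,0,0],[-3,3,38,0,0,0]]]';python3 go.py 0.6461 -0.0147 0.1105
```

```text
t: 11.67
position: [0.6481, -0.0157, 0.1125]
orientation: [[-0.054, 0.999, 0.0], [0.999, 0.054, 0.0], [0.0, 0.0, -1.0]]
contact_force: [-0.2, 0.4, -2.1]
finger_gap: 0.0507
t 11.67 pos [ 0.6481 -0.0157  0.1125] gap 0.0507 F [-0.2  0.4 -2.1]
shift mm [ 1.1 -2.   2. ] turn deg [ 0. -0. -0.]
```

```bash
python3 -m creep '[[[1,-2,1,0,0,0],[1,-2,2,0,0,0],[1,-2,2.5,0,0,0],[1,-2,2.5,0,0,0],[1,-2,2.5,0,0,0]]]';python3 go.py 0.6461 -0.0147 0.1105
```

```text
t: 12.08
position: [0.646, -0.0148, 0.1108]
orientation: [[-0.054, 0.999, 0.0], [0.999, 0.054, 0.0], [0.0, 0.001, -1.0]]
contact_force: [-2.8, -0.4, 5.9]
finger_gap: 0.0509
t 12.08 pos [ 0.646  -0.0148  0.1108] gap 0.0509 F [-2.8 -0.4  5.9]
shift mm [0.1 0.1 0.3] turn deg [ 0. -0. -0.]
```

Contact on the coaster. I'll release and head for yellow.

```bash
python3 -m creep '[[[0,0,0,0,0,0],[0,0,0,0,0,0],[0,0,0,0,0,0],[0,0,0,0,0,0],[0,0,0,0,0,0],[0,0,-20,0,0,0],[0,0,-50,0,0,0],[0,0,-90,0,0,0]]]' 0.1; python3 go.py 0.461 -0.1735 0.2
```

```text
t: 12.75
position: [0.6438, -0.0143, 0.1978]
orientation: [[-0.054, 0.999, -0.006], [0.999, 0.054, -0.001], [-0.0, -0.006, -1.0]]
contact_force: [0.5, 0.3, 0.5]
finger_gap: 0.0767
t 12.75 pos [ 0.6438 -0.0143  0.1978] gap 0.0767 F [0.5 0.3 0.5]
shift mm [-149.1 -191.1   -1. ] turn deg [-0.4  0.  -0. ]
```

```bash
python3 -m creep '[[[0,-30,0,0,0,0],[-25,-60,0,0,0,0],[-50,-90,0,0,0,0],[-80,-115,0,0,0,0],[-110,-145,0,0,0,0],[-135,-170,0,0,0,0],[-148,-188,0,0,0,0],[-148,-190,0,0,0,0]]]'; python3 go.py 0.461 -0.1735 0.048
python3 - <<'E'
from h import *
look(6,['green','yellow'],('scene',),lift={'green':.044})
E
```

```text
t: 13.42
position: [0.4598, -0.1772, 0.1999]
orientation: [[-0.045, 0.999, -0.001], [0.999, 0.045, 0.0], [0.0, -0.001, -1.0]]
contact_force: [0.3, -0.3, 0.4]
finger_gap: 0.077
t 13.42 pos [ 0.4598 -0.1772  0.1999] gap 0.077 F [ 0.3 -0.3  0.4]
shift mm [  3.6   1.6 151.9] turn deg [-0.1 -0.  -0.5]
scene green 1051 179 [ 9.6 37.9] [-0.2123 -0.722 ]
scene green 307 361 [257.7 218.9] [ 0.645  -0.0162]
scene yellow 182 221 [191.  181.3] [ 0.459  -0.1728]
```

```bash
python3 -m creep '[[[3,1,30,0,0,0],[3,1,60,0,0,0],[3,1,90,0,0,0],[3,1,118,0,0,0],[3,1,138,0,0,0],[3,1,150,0,0,0],[3,1,150,0,0,0],[3,1,150,0,0,0]]]'; python3 go.py 0.461 -0.1735 0.048
```

```text
t: 14.13
position: [0.4655, -0.1694, 0.0498]
orientation: [[-0.055, 0.999, -0.0], [0.999, 0.055, -0.0], [-0.0, -0.0, -1.0]]
contact_force: [0.8, -0.7, 0.6]
finger_gap: 0.0772
t 14.13 pos [ 0.4655 -0.1694  0.0498] gap 0.0772 F [ 0.8 -0.7  0.6]
shift mm [-3.9 -4.8  1.8] turn deg [-0.  0.  0.]
```

```bash
python3 -m creep '[[[-4,-5,2,0,0,0],[-4,-5,2,0,0,0],[-4,-5,2,0,0,0]]]'; python3 -m creep '[[[0,0,0,0,0,0],[0,0,0,0,0,0],[0,0,0,0,0,0],[0,0,0,0,0,0],[0,0,0,0,0,0],[0,0,0,0,0,0],[0,0,0,0,0,0],[0,0,0,0,0,0]]]' 1 40; python3 go.py 0.6408 0.085 0.18
```

```text
t: 14.38
position: [0.4605, -0.1745, 0.0488]
orientation: [[-0.053, 0.999, 0.002], [0.999, 0.053, -0.0], [-0.0, 0.002, -1.0]]
contact_force: [0.1, 0.8, -0.0]
finger_gap: 0.0773
t: 15.05
position: [0.4608, -0.174, 0.0483]
orientation: [[-0.054, 0.999, 0.001], [0.999, 0.054, 0.0], [0.0, 0.001, -1.0]]
contact_force: [-0.3, 0.3, 6.8]
finger_gap: 0.0452
t 15.05 pos [ 0.4608 -0.174   0.0483] gap 0.0452 F [-0.3  0.3  6.8]
shift mm [ 248.9  193.8 -131.4] turn deg [ 0.1 -0.  -0. ]
```

```bash
python3 -m creep '[[[0,0,-25,0,0,0],[0,0,-60,0,0,0],[0,0,-100,0,0,0],[20,10,-135,0,0,0],[50,25,-155,0,0,0],[85,45,-155,0,0,0],[120,65,-155,0,0,0],[150,88,-155,0,0,0]]]';python3 -m creep '[[[30,30,0,0,0,0],[60,60,0,0,0,0],[85,88,0,0,0,0],[97,103,0,0,0,0],[99,106,10,0,0,0],[99,106,30,0,0,0],[99,106,50,0,0,0],[99,106,58,0,0,0]]]';python3 go.py 0.6408 0.085 0.0925
```

```text
t: 15.72
position: [0.5397, -0.0165, 0.2029]
orientation: [[-0.055, 0.998, -0.0], [0.998, 0.055, 0.002], [0.002, -0.0, -1.0]]
contact_force: [0.7, -0.2, -2.1]
finger_gap: 0.0448
t: 16.38
position: [0.6376, 0.0843, 0.1409]
orientation: [[-0.053, 0.999, -0.007], [0.999, 0.053, -0.002], [-0.001, -0.007, -1.0]]
contact_force: [-0.9, 0.6, -2.0]
finger_gap: 0.0446
t 16.38 pos [0.6376 0.0843 0.1409] gap 0.0446 F [-0.9  0.6 -2. ]
shift mm [ 0.6  3.6 48.4] turn deg [-0.4  0.1 -0.1]
```

```bash
python3 -m creep '[[[1,1,12,0,0,0],[1,1,24,0,0,0],[1,1,34,0,0,0],[1,1,41,0,0,0],[1,1,44,0,0,0],[1,1,46,0,0,0],[1,1,46,0,0,0],[1,1,46,0,0,0]]]';python3 go.py 0.6408 0.085 0.0925
```

```text
t: 17.05
position: [0.6419, 0.0862, 0.0994]
orientation: [[-0.054, 0.999, 0.001], [0.999, 0.054, 0.0], [0.0, 0.001, -1.0]]
contact_force: [-0.0, -0.3, -1.2]
finger_gap: 0.0448
t 17.05 pos [0.6419 0.0862 0.0994] gap 0.0448 F [-0.  -0.3 -1.2]
shift mm [-1.1 -1.1  6.9] turn deg [ 0.1 -0.  -0. ]
```

```bash
python3 -m creep '[[[-1,-1,2.5,0,0,0],[-1,-1,5,0,0,0],[-1,-1,6.5,0,0,0],[-1,-1,7,0,0,0],[-1,-1,7,0,0,0],[-1,-1,7,0,0,0]]]';python3 go.py 0.6408 0.085 0.0925
```

```text
t: 17.55
position: [0.6405, 0.0851, 0.0924]
orientation: [[-0.054, 0.999, 0.0], [0.999, 0.054, 0.0], [0.0, 0.0, -1.0]]
contact_force: [-1.6, -0.1, 4.0]
finger_gap: 0.0448
t 17.55 pos [0.6405 0.0851 0.0924] gap 0.0448 F [-1.6 -0.1  4. ]
shift mm [-0.1  0.3 -0.1] turn deg [ 0. -0. -0.]
```

```bash
python3 -m creep '[[[0,0,0,0,0,0],[0,0,0,0,0,0],[0,0,0,0,0,0],[0,0,0,0,0,0],[0,0,0,0,0,0],[0,0,-20,0,0,0],[0,0,-55,0,0,0],[0,0,-95,0,0,0]]]' 0.1; python3 go.py 0.384 -0.3007 0.2
```

```text
t: 18.22
position: [0.6387, 0.0851, 0.1855]
orientation: [[-0.054, 0.999, -0.005], [0.999, 0.054, -0.001], [-0.001, -0.005, -1.0]]
contact_force: [0.5, -0.2, 0.8]
finger_gap: 0.077
t 18.22 pos [0.6387 0.0851 0.1855] gap 0.077 F [ 0.5 -0.2  0.8]
shift mm [-371.6 -275.1  -12.7] turn deg [-0.3  0.1 -0. ]
```

```bash
python3 -m creep '[[[0,-30,-10,0,0,0],[-20,-62,-13,0,0,0],[-45,-94,-13,0,0,0],[-70,-125,-13,0,0,0],[-98,-155,-13,0,0,0],[-126,-185,-13,0,0,0],[-156,-210,-13,0,0,0],[-190,-230,-13,0,0,0]]]';python3 go.py 0.384 -0.3007 0.17
python3 - <<'E'
from h import *
look(7,['red'],('scene',))
look(7,['blue','green','yellow'],('scene',),lift=dict(blue=.044,green=.044,yellow=.044))
E
```

```text
t: 18.88
position: [0.4187, -0.1174, 0.1995]
orientation: [[-0.055, 0.998, -0.0], [0.998, 0.055, 0.002], [0.002, -0.0, -1.0]]
contact_force: [0.7, -0.8, -0.2]
finger_gap: 0.077
t 18.88 pos [ 0.4187 -0.1174  0.1995] gap 0.077 F [ 0.7 -0.8 -0.2]
shift mm [-181.2  -44.7   29.1] turn deg [-0.  -0.1  0.1]
scene red 187 239 [145.9 170.6] [ 0.3828 -0.3006]
scene blue 280 331 [218.  224.3] [ 0.6498 -0.1144]
scene green 1049 179 [ 9.5 38.2] [-0.2107 -0.7222]
scene green 308 361 [257.7 218.9] [ 0.6448 -0.0161]
scene yellow 225 274 [297.1 213.3] [0.6396 0.0867]
```

```bash
python3 -m creep '[[[-30,-7,0,0,0,0],[-65,-15,5,0,0,0],[-100,-24,12,0,0,0],[-135,-33,20,0,0,0],[-165,-41,28,0,0,0],[-180,-44,28,0,0,0],[-181,-44,28,0,0,0],[-181,-44,28,0,0,0]]]';python3 go.py 0.384 -0.3007 0.033
```

```text
t: 19.65
position: [0.3869, -0.3006, 0.1716]
orientation: [[-0.052, 0.999, -0.0], [0.999, 0.052, -0.0], [-0.0, -0.0, -1.0]]
contact_force: [-0.3, 0.8, 0.7]
finger_gap: 0.0768
t 19.65 pos [ 0.3869 -0.3006  0.1716] gap 0.0768 F [-0.3  0.8  0.7]
shift mm [  0.   -2.8 138.6] turn deg [-0.   0.  -0.1]
```

```bash
python3 -m creep '[[[0,-3,30,0,0,0],[0,-3,60,0,0,0],[0,-3,90,0,0,0],[0,-3,112,0,0,0],[0,-3,128,0,0,0],[0,-3,135,0,0,0],[0,-3,136,0,0,0],[0,-3,136,0,0,0]]]';python3 go.py 0.384 -0.3007 0.034
```

```text
t: 20.32
position: [0.3847, -0.2994, 0.0361]
orientation: [[-0.055, 0.998, 0.001], [0.998, 0.055, 0.0], [0.0, 0.001, -1.0]]
contact_force: [-0.1, -0.5, -0.2]
finger_gap: 0.0767
t 20.32 pos [ 0.3847 -0.2994  0.0361] gap 0.0767 F [-0.1 -0.5 -0.2]
shift mm [-1.2 -0.8  2.1] turn deg [ 0.  -0.   0.1]
```

```bash
python3 -m creep '[[[-1,-1,2,0,0,0],[-1,-1,2,0,0,0],[-1,-1,2,0,0,0],[-1,-1,2,0,0,0],[-1,-1,2,0,0,0],[-1,-1,2,0,0,0],[-1,-1,2,0,0,0],[-1,-1,2,0,0,0]]]' 1 40;python3 go.py 0.6355 0.1846 0.2
```

```text
t: 20.98
position: [0.3838, -0.3017, 0.035]
orientation: [[-0.054, 0.999, 0.002], [0.999, 0.054, -0.0], [-0.0, 0.002, -1.0]]
contact_force: [-0.7, 1.9, 6.2]
finger_gap: 0.0491
t 20.98 pos [ 0.3838 -0.3017  0.035 ] gap 0.0491 F [-0.7  1.9  6.2]
shift mm [ 472.   277.8 -164.5] turn deg [ 0.1  0.  -0. ]
```

```bash
python3 -m creep '[[[0,0,-25,0,0,0],[0,0,-60,0,0,0],[0,0,-100,0,0,0],[15,0,-135,0,0,0],[40,5,-160,0,0,0],[75,10,-165,0,0,0],[112,20,-165,0,0,0],[150,30,-165,0,0,0]]]';python3 -m creep '[[[38,10,0,0,0,0],[76,20,0,0,0,0],[114,32,0,0,0,0],[150,48,0,0,0,0],[182,70,0,0,0,0],[214,94,0,0,0,0],[244,120,0,0,0,0],[272,146,0,0,0,0]]]';python3 go.py 0.6355 0.1846 0.15
```

```text
t: 21.65
position: [0.4047, -0.1489, 0.1996]
orientation: [[-0.052, 0.999, 0.003], [0.999, 0.052, 0.001], [0.001, 0.003, -1.0]]
contact_force: [0.9, 1.5, -1.7]
finger_gap: 0.0488
t: 22.32
position: [0.5362, 0.1319, 0.1987]
orientation: [[-0.055, 0.998, -0.0], [0.998, 0.055, 0.001], [0.001, -0.0, -1.0]]
contact_force: [0.6, -0.7, -1.3]
finger_gap: 0.049
t 22.32 pos [0.5362 0.1319 0.1987] gap 0.049 F [ 0.6 -0.7 -1.3]
shift mm [ 47.1 102.1  48.7] turn deg [-0.  -0.1  0.1]
```

```bash
python3 -m creep '[[[16,30,0,0,0,0],[30,58,5,0,0,0],[40,82,15,0,0,0],[46,97,27,0,0,0],[47,101,39,0,0,0],[47,101,47,0,0,0],[47,101,48,0,0,0],[47,101,48,0,0,0]]]';python3 go.py 0.6355 0.1846 0.0785
```

```text
t: 22.98
position: [0.6327, 0.1808, 0.1502]
orientation: [[-0.052, 0.999, -0.002], [0.999, 0.052, -0.001], [-0.001, -0.002, -1.0]]
contact_force: [0.5, -1.2, -1.9]
finger_gap: 0.0493
t 22.98 pos [0.6327 0.1808 0.1502] gap 0.0493 F [ 0.5 -1.2 -1.9]
shift mm [ 3.7  3.2 71.7] turn deg [-0.1  0.  -0.1]
```

```bash
python3 -m creep '[[[3,2,18,0,0,0],[3,2,34,0,0,0],[3,2,48,0,0,0],[3,2,58,0,0,0],[3,2,65,0,0,0],[3,2,67,0,0,0],[3,2,67,0,0,0],[3,2,67,0,0,0]]]';python3 go.py 0.6355 0.1846 0.0785
```

```text
t: 23.65
position: [0.6366, 0.185, 0.0845]
orientation: [[-0.054, 0.999, 0.001], [0.999, 0.054, 0.0], [0.0, 0.001, -1.0]]
contact_force: [-0.2, 0.9, -2.2]
finger_gap: 0.0487
t 23.65 pos [0.6366 0.185  0.0845] gap 0.0487 F [-0.2  0.9 -2.2]
shift mm [-0.3 -1.1  6. ] turn deg [ 0.1 -0.  -0. ]
```

```bash
python3 -m creep '[[[0,-1,2,0,0,0],[0,-1,4,0,0,0],[0,-1,5.5,0,0,0],[0,-1,6.2,0,0,0],[0,-1,6.2,0,0,0],[0,-1,6.2,0,0,0]]]';python3 go.py 0.6355 0.1846 0.0785
```

```text
t: 24.15
position: [0.6353, 0.1851, 0.079]
orientation: [[-0.054, 0.999, 0.0], [0.999, 0.054, 0.001], [0.001, 0.0, -1.0]]
contact_force: [-3.6, -0.2, 5.6]
finger_gap: 0.0494
t 24.15 pos [0.6353 0.1851 0.079 ] gap 0.0494 F [-3.6 -0.2  5.6]
shift mm [-0.6  0.2  0.5] turn deg [ 0.  -0.1 -0. ]
```

```bash
python3 -m creep '[[[0,0,0,0,0,0],[0,0,0,0,0,0],[0,0,0,0,0,0],[0,0,0,0,0,0],[0,0,0,0,0,0],[0,0,-20,0,0,0],[0,0,-55,0,0,0],[0,0,-95,0,0,0]]]' 0.1;python3 -m creep '[[[0,0,-30,0,0,0],[0,-30,-60,0,0,0],[0,-65,-70,0,0,0],[0,-100,-80,0,0,0],[20,-130,-80,0,0,0],[50,-150,-80,0,0,0],[80,-160,-80,0,0,0],[115,-160,-80,0,0,0]]]';python3 -m creep '[[[35,0,0,0,0,0],[60,0,0,0,0,0],[60,0,0,0,0,0],[60,0,0,0,0,0],[60,0,0,0,0,0]]]'
python3 - <<'E'
from h import *
L={n:.044 for n in T}
look(8,lift=L)
a=cv2.imread('pics/scene8.png');b=cv2.imread('pics/top8.png')
cv2.imwrite('pics/c8.png',np.hstack([cv2.resize(a[130:320,130:420],None,fx=1.37,fy=1.37),cv2.resize(b[90:280,110:400],None,fx=1.37,fy=1.37)]))
E
```

```text
t: 24.82
position: [0.6333, 0.1847, 0.1712]
orientation: [[-0.054, 0.999, -0.005], [0.999, 0.054, -0.002], [-0.002, -0.005, -1.0]]
contact_force: [1.4, 0.9, 1.7]
finger_gap: 0.0768
t: 25.48
position: [0.4667, 0.2912, 0.2532]
orientation: [[-0.053, 0.999, -0.002], [0.999, 0.053, 0.002], [0.002, -0.002, -1.0]]
contact_force: [0.9, 0.0, -0.2]
finger_gap: 0.0767
t: 25.9
position: [0.4662, 0.3499, 0.2524]
orientation: [[-0.053, 0.999, 0.0], [0.999, 0.053, -0.001], [-0.001, 0.0, -1.0]]
contact_force: [-0.3, -0.6, 0.1]
finger_gap: 0.0771
scene red 243 304 [333.5 207.7] [0.6328 0.1874]
scene yellow 232 274 [297.1 213.5] [0.6401 0.0865]
scene green 1074 179 [ 9.4 38.3] [-0.2098 -0.7223]
scene green 309 361 [257.7 218.9] [ 0.6448 -0.0162]
scene blue 280 331 [218.  224.3] [ 0.6498 -0.1144]
top red 291 317 [185.4 139. ] [0.6352 0.1856]
top yellow 264 277 [223.5 134.1] [0.6431 0.0858]
top green 1417 411 [482.1 177.2] [ 0.5316 -0.5546]
top green 324 359 [263.8 130.7] [ 0.647  -0.0165]
top blue 297 321 [303.8 126.7] [ 0.6519 -0.1149]
```

View pics/c8.png

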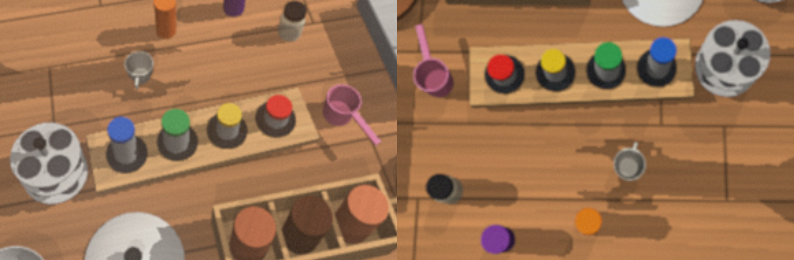

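All four tins stand upright on their coasters in the order blue, green, yellow, red from the idli stand (right to left in the top view). Each is within about 3 mm of its coaster's centre, and the stand and cup look unmoved.

```bash
python3 -c "
from rig import *
print(close_job())"
```

```text
the job is handed in; nothing more can be done
None
```

The four tins now stand on the coasters in order of height: blue next to the idli stand, then green, yellow, and red next to the pink cup. I picked each up once from above, lowered it until it touched the coaster and released it. I handed the job in at about 26 s of the 106 s allowed.

- **Centring:** in the last pictures, both cameras put every tin within about 4 mm of its coaster's centre; the limit is 14 mm. The cameras disagreed with each other by up to about 3 mm in places, worst for yellow and red.
- **Upright and released:** all four tins look upright, and the arm was well clear of them with the gripper open.
- **Left alone:** the idli stand, the pink cup, the purple and orange look-alikes, the jar and the teacup look unmoved in the pictures. I judged this by eye and did not measure the shift of the stand or cup.
- **Problems:** the only false hits were on green surfaces elsewhere in the scene, which I ignored. No check failed.

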